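Shim the label-roll stand

ROBOT

A 6-joint arm with a two-finger parallel gripper is mounted at the origin on the work surface. World frame = base frame: x ahead of the robot, y to its left, z up, the work surface at z = 0. Lengths are in m, angles in rad, forces in N, time in s.
With the tool pointing down it reaches from about 0.3 to 1 m from the base axis. Payload 5.1 kg.
Tool frame: the origin (TCP) lies between the finger pads; the fingertips stand 8 mm ahead of it and the grasp point (between the pads) lies 11 mm behind it; z points along the fingers, y is the line along which they close (so a half turn about z gives the same grasp; the last joint's range is limited). The gripper opens to 95 mm and grips with 3 to 60 N. Pads are 20 mm wide; open, the fingers measure 119 mm over their backs; the gripper's body (75 mm by 180 mm) begins 59 mm behind the grasp point.
Start: joints at [1.074, 0.124, 1.65, -0, 1.367, -0.083], TCP at [0.261, 0.595, 0.223] pointing down, gripper open.
Joint ranges: [-2.61, 2.61], [-1.02, 2.33], [0.03, 2.71], [-1.35, 4.49], [0.32, 2.68], [-2.91, 2.91]. Speed limits (rad/s): [2.57, 2.57, 3.14, 3.14, 3.14, 3.14].

INTERFACE

Orientations are given as a unit quaternion [w, x, y, z].
In Python, from workcell import * gives the robot as it stands.
- The arm moves only by the tool jog_arm, never from a script. Its argument "commands" is a list that holds one entry, the list of rows, each a list of 7 numbers: the shift along the tool's x, y, z in m, then the turn, a rotation vector about the tool's x, y, z in rad, then the finger opening in m, from 0 to 0.0951. A call has 1 to 10 rows; each row is the pose to reach, as a shift and turn from the pose commanded when the call began, along the tool's axes at that moment; what a row does not reach only later rows make up. A row lasts 1/8 s, in which the tool goes at most 62.5 mm and 10.7 degrees, less where a joint would pass 70% of its speed; a pose out of reach is approached as far as the arm can. A call with a gripper value outside its range is refused whole. The fingers move at their own pace and stop on an object; "grip_force" is the grip in N (left out, the last holds). Time passes only in rows, so rows that repeat a pose let the fingers close. It gives the time, the measured TCP pose, the force, the opening and the grip force at its end, in the units of the state.
- sense(): the state, without advancing time (a new reading comes with each control period).
- get_image(name): name is "side" or "top"; returns a dict with "img" (420x560x3 uint8, blue, green, red), "K" (3x3 intrinsics, pixels), "R" (3x3) and "t" (3): a world point X has camera coordinates R X + t. Camera axes: x right, y down, z forward; pixel columns grow to the right and rows downward; lengths in m; the calibration is good to about 2 mm. A picture is of the moment at which its call begins. There is no depth.
- hand_in(): hands the job in; it is judged then, once.
The state is a dict: "time": time; "joint_positions": joint angles; "joint_vel": joint speeds; "joint_torque": joint torques, N m; "ee_pos": TCP position; "ee_rot": TCP orientation; "wrist_force": force on the tool from outside, world axes, zero at the start; "torque": the same for the moment, N m; "opening": opening from 0.0 (shut) to 1.0 (fully open); "grasp_force": force on a finger pad.
Only numpy, scipy, OpenCV 4.12 (cv2) and the standard library are available. Lean on these libraries where they do the work, as an engineer would, in place of code of your own. Each camera call takes 0.05 s, during which the arm holds its last target. There are 200 camera calls.

TASK

Slide the roll of label tape up off the spindle of the wooden stand and set it down flat and wholly on the round cork mat. Then take the wedge by its block and, keeping it flat on the counter, push it thin end first straight in under the middle of the stand's front edge until the red line across the wedge reaches that edge and the stand's whole front is about 5 mm clear of the counter. Finish there, still gripping the wedge with the stand resting on it; leave the stand against its stop and do not disturb the other things.

Things in the scene. Friction and masses are not known exactly. Their poses are not given: they have to be found in the camera images.
- stand: Loose wooden roll stand, about 0.7 kg, 160 (x) by 180 (y) mm. Deck 10 to 35 mm high on two side runners along x (35 wide, 10 high), so a tunnel 110 wide, 10 high runs under its middle along x. Steel spindle, 16 thick, at the deck's centre, up to 93 mm. Origin: centre of underside, on the counter. +x points to the stop behind it; the front edge is at x = -80 mm.
- front_left (a point): Lowest front corner of the stand's left runner, at (-80, +90, 0) mm in the stand's frame; its height is the clearance of the front above the counter (counter at height 0).
- front_right (a point): Lowest front corner of the stand's right runner, at (-80, -90, 0) mm in the stand's frame.
- stop: Fixed dark steel angle, 240 mm long (y), 30 mm high, screwed down 1 to 3 mm behind the stand; it keeps the stand from sliding back when the wedge is pushed. Origin: underside, middle of the upright flange (12 mm thick); +x away from the stand.
- roll: Wound roll of cream label tape, 60 mm outside diameter, 32 mm bore, 48 mm high, 0.11 kg, standing on the stand's deck with the spindle through its bore (spindle stands 10 mm above the roll). Origin: centre of its underside; z is its axis.
- mat: Round cork mat, 110 mm across, 3 mm thick, fixed to the counter, to the left or the right. Origin: centre of its underside.
- wedge: Loose oak wedge, 0.13 kg, left or right. Grip block 30 (x) by 40 (y), 45 mm high; ramp 40 wide along +x, 24 high at x = 15, falling straight to 4 at the blunt tip, x = 115; flat base. Red line across the ramp at x = 57.5, 15.5 high: there the stand's front is 5.5 mm up, 1 mm more per 5 mm pushed (5 to 15 N). Origin: underside, below the block's centre; +x to the tip.
- mug: Bystander, leave it: white ceramic mug, 80 mm wide, 85 mm tall. Origin: centre of its underside.
- canister: Bystander, leave it: blue jar with wooden cap, 84 mm wide, 120 mm tall. Origin: centre of its underside.
- tamper: Bystander, leave it: steel coffee tamper, 56 mm wide, 82 mm tall. Origin: centre of its underside.
- screwdriver: Bystander, leave it: orange-handled screwdriver lying on the counter, about 200 mm long. Origin: about the middle of its length.
- cup: Bystander, leave it: small steel cup, 70 mm wide, 60 mm tall. Origin: centre of its underside.
- pads: Bystander, leave it: cardboard box of felt pads, 80 x 60 x 30 mm. Origin: centre of its underside.
There are look-alikes about, which are no part of the job. What is meant by the wedge is not purple, and is the smaller of those in its own colour.

How it is judged:
By the outcome, as a careful person would: the job done as asked, in the order asked, and still so for the second after the job is handed in, while the arm keeps its last pose, push and grip.
It also fails if it takes over 59 s, if anything falls off the work surface, if the arm or the gripper's body presses on something with over 40 N, if the wrist force passes 120 N, or if a joint passes its speed limit or range.

## Working session

There is one attempt and no reset: what is moved stays moved. The work goes in short steps, Python scripts to look and compute and a tool call to move; the robot and the scene stay as the last step left them, time stands still between calls to the robot, and variables do not carry over. Pictures are saved under pics/ and viewed, at most 10 in all, crops included, and the job is handed in when it is done.

Besides the shell and the picture viewer there is one more tool, called after "Emit:" as name(argument=value, ...) on one line, values as JSON. jog_arm: Moves the arm, as the interface text tells. Its arguments: {"type":"object","properties":{"commands":{"type":"array","items":{"type":"array","items":{"type":"array","items":{"type":"number"}}}},"grip_force":{"type":"number"}},"required":["commands"]}

```bash
mkdir -p pics; ls; python3 - <<'E'
from workcell import *
import cv2
for n in("top","side"):
    d=get_image(n); cv2.imwrite(f"pics/{n}0.png",d["img"]); print(n,d["K"].tolist(),d["R"].round(4).tolist(),d["t"].round(4).tolist())
print(sense())
E
```

```text
pics
top [[430.9875356561429, 0.0, 276.39370943709827], [0.0, 430.9875356561429, 204.87772299794895], [0.0, 0.0, 1.0]] [[-0.027, -0.9996, -0.0085], [-0.9913, 0.0278, -0.1287], [0.1289, 0.005, -0.9916]] [0.0398, 0.5882, 1.1065]
side [[382.97911147092424, 0.0, 272.3773302304451], [0.0, 382.97911147092424, 214.11631414868936], [0.0, 0.0, 1.0]] [[0.9767, -0.2147, -0.0034], [-0.1556, -0.697, -0.7], [0.1479, 0.6842, -0.7142]] [-0.5722, 0.1447, 1.12]
{'time': 0.1, 'joint_positions': array([ 1.07441783e+00,  1.24450889e-01,  1.65152637e+00,  4.16772326e-06,
        1.36749113e+00, -8.25902870e-02]), 'joint_vel': array([-0.00053132, -0.00082162, -0.0026229 ,  0.00039754, -0.00118439,
       -0.00119706]), 'joint_torque': array([ 2.87135381e-04, -4.18880975e+01, -3.61096931e+01,  7.77148828e-02,
        4.61173186e-02, -4.56863449e-05]), 'ee_pos': array([0.26110463, 0.59464   , 0.22150937]), 'ee_rot': array([-2.69678003e-04,  2.05421562e-01,  9.78673133e-01, -8.98263052e-04]), 'wrist_force': array([ 0.13673476, -0.5739404 , -0.29919694]), 'torque': array([ 0.05212691, -0.02009548, -0.02366994]), 'grasp_force': 0.0, 'opening': 1.0014570703875787}
```

View pics/top0.png

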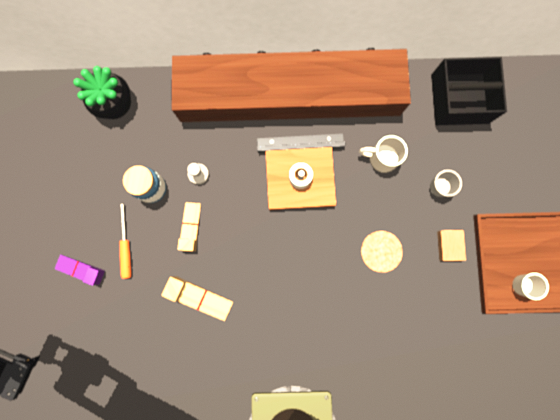

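View pics/side0.png

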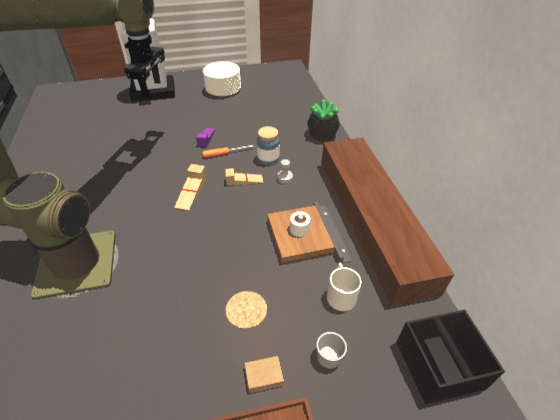

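The top view shows the stand at (301,178), the roll at (301,175), the stop at (301,143) and the mat at (382,251). The smaller oak wedge is at (190,228), with its block near (188,238); the larger oak one is at (197,298) and the purple one at (78,270). In the side view these are the stand at (300,232), the mat at (246,309) and the small wedge at (243,178), block at its left. I'll enlarge the key parts.

```bash
python3 - <<'E'
import cv2,numpy as np
t=cv2.imread("pics/top0.png");s=cv2.imread("pics/side0.png")
def c(i,x,y,w,h,k): 
    o=cv2.resize(i[y:y+h,x:x+w],None,fx=k,fy=k,interpolation=cv2.INTER_CUBIC)
    for j in range(0,w,10): cv2.line(o,(j*k,0),(j*k,5 if j%50 else 12),(255,255,0),1)
    for j in range(0,h,10): cv2.line(o,(0,j*k),(5 if j%50 else 12,j*k),(255,255,0),1)
    return o
# each 400x300: 
A=c(t,255,125,100,75+15,4)[:300]; A=c(t,255,130,100,85,4)
B=c(t,150,190,100,65,4)
C=c(s,260,190,100,85,4); D=c(s,210,150,100,65,4)
cv2.imwrite("pics/z.png",np.vstack([np.hstack([A,C]),np.hstack([B,D])]))
E
```

```text
(no output)
```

View pics/z.png

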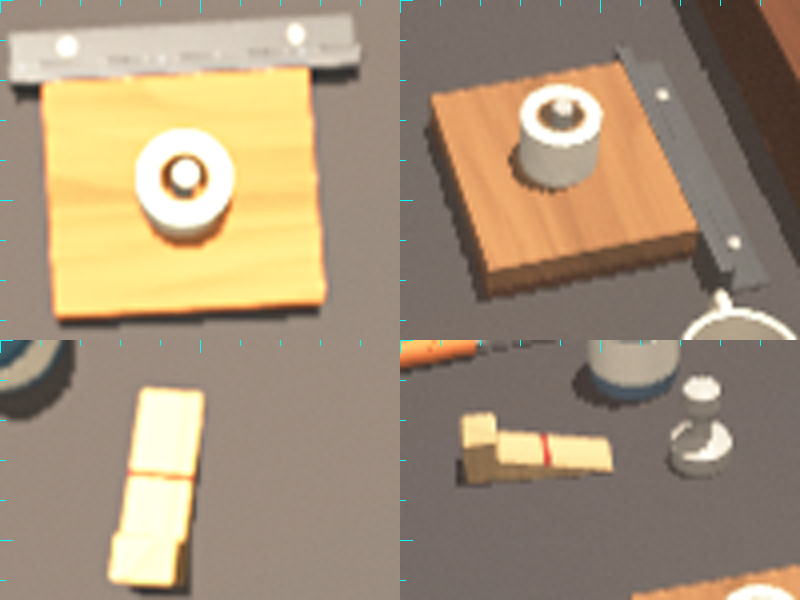

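The enlarged crops show the corners of the stand and wedge, the bore of the roll and the spindle tip. The wedge's tip points up in the top view (186,203), with the red line at (190,224) and the block at (187,230–236). I'll triangulate these points.

```bash
cat >h.py <<'E'
import numpy as np,cv2
cal={"top":([[430.9875,0,276.3937],[0,430.9875,204.8777],[0,0,1]],[[-0.027,-0.9996,-0.0085],[-0.9913,0.0278,-0.1287],[0.1289,0.005,-0.9916]],[0.0398,0.5882,1.1065]),
"side":([[382.9791,0,272.3773],[0,382.9791,214.1163],[0,0,1]],[[0.9767,-0.2147,-0.0034],[-0.1556,-0.697,-0.7],[0.1479,0.6842,-0.7142]],[-0.5722,0.1447,1.12])}
cal={k:tuple(np.array(a,float) for a in v) for k,v in cal.items()}
P={k:K@np.c_[R,t] for k,(K,R,t) in cal.items()}
def tri(a,b):
    X=cv2.triangulatePoints(P["top"],P["side"],np.array(a,float).reshape(2,1),np.array(b,float).reshape(2,1)).ravel();return X[:3]/X[3]
def at(n,px,z):
    K,R,t=cal[n];d=R.T@np.linalg.solve(K,[*px,1]);c=-R.T@t;return c+d*(z-c[2])/d[2]
def proj(n,X): p=P[n]@np.r_[X,1];return p[:2]/p[2]
E
python3 - <<'E'
from h import *
np.set_printoptions(precision=4,suppress=True)
A=lambda X,Y:(255+X/4-.375,130+Y/4-.375);B=lambda X,Y:(150+X/4-.375,190+(Y-340)/4-.375)
C=lambda X,Y:(260+(X-400)/4-.375,190+Y/4-.375);D=lambda X,Y:(210+(X-400)/4-.375,150+(Y-340)/4-.375)
L=[("deckFL",A(55,315),C(432,96),.035),("deckFR",A(326,303),C(488,270),.035),("deckBL",A(42,82),C(618,62),.035),("deckBR",A(310,68),C(696,232),.035),
("rolltop",A(184,177),C(560,116),.083),("spin",A(185,174),C(563,106),.093),
("tipL",B(140,388),D(606,438),.004),("tipR",B(204,391),D(612,468),.004),("redL",B(128,474),D(542,434),.0155),("redR",B(196,476),D(548,465),.0155),
("blFL",B(116,534),D(492,412),.045),("blFR",B(183,541),D(497,440),.045),("blBL",B(110,580),D(462,418),.045),("blBR",B(178,585),D(466,446),.045)]
for n,a,b,z in L: print(n,tri(a,b),at("top",a,z)[:2],at("side",b,z)[:2])
# mat by colour
from workcell import *
for n,box in(("top",(355,225,55,55)),("side",(220,285,55,50))):
    im=cv2.imread(f"pics/{n}0.png");x,y,w,h=box
    m=(im[y:y+h,x:x+w,2]>150).astype(np.uint8)
    cs=max(cv2.findContours(m,0,2)[0],key=cv2.contourArea);e=cv2.fitEllipse(cs)
    c=(e[0][0]+x,e[0][1]+y);print("mat",n,c,e[1],at(n,c,.003)); 
    if n=="top":ct=c
print(tri(ct,c))
E
```

```text
deckFL [0.5806 0.0452 0.0349] [0.5807 0.0452] [0.5805 0.045 ]
deckFR [ 0.5833 -0.1349  0.0369] [ 0.5837 -0.1351] [ 0.5836 -0.1335]
deckBL [0.7378 0.0503 0.0351] [0.7398 0.0501] [0.7351 0.05  ]
deckBR [ 0.7424 -0.1314  0.0341] [ 0.7443 -0.1315] [ 0.7393 -0.1324]
rolltop [ 0.6609 -0.0411  0.0822] [ 0.6619 -0.0411] [ 0.6592 -0.042 ]
spin [ 0.6616 -0.0413  0.0925] [ 0.6618 -0.0413] [ 0.661  -0.0419]
tipL [0.607  0.2747 0.0068] [0.6096 0.2752] [0.6049 0.2777]
tipR [0.6036 0.2305 0.0086] [0.6063 0.2313] [0.602  0.2356]
redL [0.5483 0.2804 0.0171] [0.5496 0.2808] [0.5472 0.2822]
redR [0.5457 0.2341 0.0196] [0.5469 0.2349] [0.5453 0.2388]
blFL [0.5059 0.2809 0.0494] [0.5076 0.2819] [0.5046 0.2863]
blFR [0.5018 0.2362 0.0539] [0.5018 0.238 ] [0.5033 0.247 ]
blBL [0.4777 0.2862 0.0431] [0.4777 0.2858] [0.4775 0.2838]
blBR [0.4743 0.2406 0.0485] [0.4733 0.2413] [0.4759 0.2448]Traceback (most recent call last):
  File "<stdin>", line 15, in <module>
cv2.error: OpenCV(4.12.0) /io/opencv/modules/imgproc/src/shapedescr.cpp:361: error: (-201:Incorrect size of input array) There should be at least 5 points to fit the ellipse in function 'fitEllipseNoDirect'
```

```bash
cat > fit.py <<'E'
from h import *
from scipy.optimize import least_squares
def fit(obj,obs,x0):
    "obj: body points; obs: list of (idx,cam,px); planar pose x,y,yaw"
    def w(p,X): c,s=np.cos(p[2]),np.sin(p[2]);return np.array([p[0]+c*X[0]-s*X[1],p[1]+s*X[0]+c*X[1],X[2]])
    f=lambda p:np.concatenate([proj(n,w(p,obj[i]))-px for i,n,px in obs])
    r=least_squares(f,x0,loss="soft_l1",x_scale=[.01,.01,.1]);return r.x,f(r.x).reshape(-1,2)
E
python3 - <<'E'
from fit import *
np.set_printoptions(precision=4,suppress=True)
A=lambda X,Y:(255+X/4-.375,130+Y/4-.375);B=lambda X,Y:(150+X/4-.375,190+(Y-340)/4-.375)
C=lambda X,Y:(260+(X-400)/4-.375,190+Y/4-.375);D=lambda X,Y:(210+(X-400)/4-.375,150+(Y-340)/4-.375)
so=np.array([[-80,90,35],[-80,-90,35],[80,90,35],[80,-90,35],[0,0,93]])/1e3
sp=[(A(55,315),C(432,96)),(A(326,303),C(488,270)),(A(42,82),C(618,62)),(A(310,68),C(696,232)),(A(185,174),C(563,106))]
wo=np.array([[115,20,4],[115,-20,4],[57.5,20,15.5],[57.5,-20,15.5],[15,20,45],[15,-20,45],[-15,20,45],[-15,-20,45]])/1e3
wp=[(B(140,388),D(606,438)),(B(204,391),D(612,468)),(B(128,474),D(542,434)),(B(196,476),D(548,465)),(B(116,534),D(492,412)),(B(183,541),D(497,440)),(B(110,580),D(462,418)),(B(178,585),D(466,446))]
for o,p,x0 in((so,sp,[.66,-.04,0]),(wo,wp,[.49,.26,0])):
    obs=[(i,n,q) for i,(a,b) in enumerate(p) for n,q in(("top",a),("side",b))]
    for cams in(("top","side"),("top",),("side",)):
        r,e=fit(o,[k for k in obs if k[1] in cams],x0);print(cams,r,np.abs(e).mean(0))
cc=[]
for n,(x,y,w,h) in(("top",(355,225,55,55)),("side",(220,285,55,50))):
    im=cv2.imread(f"pics/{n}0.png").astype(int);q=im[y:y+h,x:x+w]
    m=((q[...,2]-q[...,0])>50).astype(np.uint8)
    m=cv2.morphologyEx(m,cv2.MORPH_CLOSE,np.ones((5,5)))
    k=max(cv2.findContours(m,0,1)[0],key=cv2.contourArea);e=cv2.fitEllipse(k)
    c=(e[0][0]+x,e[0][1]+y);cc.append(c);print("mat",n,c,e[1],at(n,c,.003))
print(tri(*cc)); print("bigwedge",at("top",(200,290),.02),at("top",(185,280),.04),at("top",(232,320),0))
E
```

```text
('top', 'side') [ 0.6614 -0.0425  0.0219] [0.4683 0.2448]
('top',) [ 0.6621 -0.0426  0.0232] [0.3083 0.1278]
('side',) [ 0.6601 -0.0424  0.021 ] [0.6326 0.226 ]
('top', 'side') [ 0.4904  0.2628 -0.0732] [0.6916 0.4472]
('top',) [ 0.491   0.2619 -0.0769] [0.874  0.4142]
('side',) [ 0.4895  0.2648 -0.0637] [0.3205 0.2894]
mat top (381.3807487487793, 251.12437057495117) (41.68701171875, 42.89041519165039) [ 0.4601 -0.2557  0.003 ]
mat side (245.76028442382812, 309.19927406311035) (36.830238342285156, 41.475337982177734) [ 0.4575 -0.2572  0.003 ]
[ 0.459  -0.2561  0.0011]
bigwedge [0.371 0.231 0.02 ] [0.3988 0.2662 0.04  ] [0.2892 0.15   0.    ]
```

Emit:
jog_arm(commands=[[[-0.313, -0.24, 0.02, 0, 0, -0.414, 0.095], [-0.313, -0.24, 0.02, 0, 0, -0.414, 0.095], [-0.313, -0.24, 0.02, 0, 0, -0.414, 0.095], [-0.313, -0.24, 0.02, 0, 0, -0.414, 0.095], [-0.313, -0.24, 0.02, 0, 0, -0.414, 0.095], [-0.313, -0.24, 0.02, 0, 0, -0.414, 0.095], [-0.313, -0.24, 0.02, 0, 0, -0.414, 0.095], [-0.313, -0.24, 0.02, 0, 0, -0.414, 0.095], [-0.313, -0.24, 0.02, 0, 0, -0.414, 0.095]]])

```text
time: 1.23
ee_pos: [0.451, 0.25, 0.2024]
ee_rot: [-0.0, -0.0, 1.0, 0.0]
wrist_force: [-0.0, 0.2, 0.4]
opening: 1.001
grasp_force: 0.0
```

Emit:
jog_arm(commands=[[[-0.21, -0.292, 0.05, 0, 0, 0, 0.095], [-0.21, -0.292, 0.05, 0, 0, 0, 0.095], [-0.21, -0.292, 0.05, 0, 0, 0, 0.095], [-0.21, -0.292, 0.05, 0, 0, 0, 0.095], [-0.21, -0.292, 0.05, 0, 0, 0, 0.095], [-0.21, -0.292, 0.05, 0, 0, 0, 0.095], [-0.21, -0.292, 0.05, 0, 0, 0, 0.095], [-0.21, -0.292, 0.05, 0, 0, 0, 0.095], [-0.21, -0.292, 0.05, 0, 0, 0, 0.095]]])

```text
time: 2.35
ee_pos: [0.6612, -0.0405, 0.153]
ee_rot: [0.0, -0.001, 1.0, 0.0]
wrist_force: [0.0, 0.4, -0.0]
opening: 1.001
grasp_force: 0.0
```

Emit:
jog_arm(commands=[[[0, 0, 0.03, 0, 0, 0, 0.095], [0, 0, 0.06, 0, 0, 0, 0.095], [0, 0, 0.08, 0, 0, 0, 0.095], [0, 0, 0.09, 0, 0, 0, 0.095], [0, 0, 0.1, 0, 0, 0, 0.095], [0, 0, 0.1, 0, 0, 0, 0.095]]])

```text
time: 3.1
ee_pos: [0.6614, -0.0423, 0.0524]
ee_rot: [-0.0, -0.0, 1.0, 0.0]
wrist_force: [0.5, -1.1, -0.2]
opening: 0.999
grasp_force: 0.0
```

Emit:
jog_arm(commands=[[[0, 0, 0, 0, 0, 0, 0.07], [0, 0, 0, 0, 0, 0, 0.064], [0, 0, 0, 0, 0, 0, 0.06], [0, 0, 0, 0, 0, 0, 0.05], [0, 0, 0, 0, 0, 0, 0.05], [0, 0, 0, 0, 0, 0, 0.05], [0, 0, 0, 0, 0, 0, 0.05], [0, 0, 0, 0, 0, 0, 0.05]]], grip_force=15)

```text
time: 4.1
ee_pos: [0.6617, -0.0423, 0.053]
ee_rot: [0.0, -0.0, 1.0, 0.0]
wrist_force: [-0.7, 0.4, 1.9]
opening: 0.628
grasp_force: 15.0
```

Emit:
jog_arm(commands=[[[0, 0, -0.005, 0, 0, 0, 0.05], [0, 0, -0.02, 0, 0, 0, 0.05], [0, 0, -0.04, 0, 0, 0, 0.05], [0, 0, -0.06, 0, 0, 0, 0.05], [0, 0, -0.08, 0, 0, 0, 0.05], [0, 0, -0.1, 0, 0, 0, 0.05], [0, 0, -0.1, 0, 0, 0, 0.05]]])

```text
time: 4.97
ee_pos: [0.6631, -0.0427, 0.1559]
ee_rot: [0.002, -0.0, 1.0, -0.0]
wrist_force: [0.7, -0.7, -1.1]
opening: 0.633
grasp_force: 15.0
```

```bash
python3 - <<'E'
from workcell import *
import cv2,numpy as np
a=get_image("top")["img"];b=get_image("side")["img"]
cv2.imwrite("pics/lift.png",np.hstack([cv2.resize(a[110:310,230:430],None,fx=2,fy=2),cv2.resize(b[130:330,180:380],None,fx=2,fy=2)]))
s=sense();print(s["ee_pos"],s["opening"],s["grasp_force"],s["wrist_force"])
E
```

```text
[ 0.66137956 -0.04239699  0.15260177] 0.6326227614094377 14.99964608810842 [-0.06359958  0.09400482 -1.43970688]
```

View pics/lift.png

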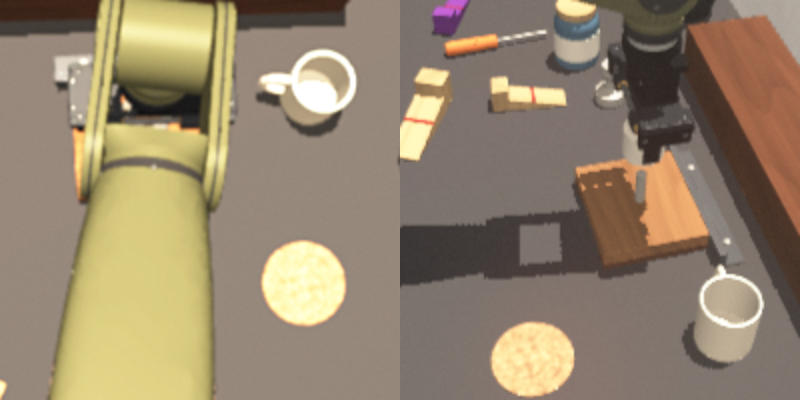

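The roll hangs clear of the spindle (side view, about (632,145) in the crop) and the stand has not moved. Next I carry it over the mat.

Emit:
jog_arm(commands=[[[0.04, -0.042, 0, 0, 0, 0, 0.05], [0.08, -0.084, 0, 0, 0, 0, 0.05], [0.12, -0.126, 0, 0, 0, 0, 0.05], [0.16, -0.168, 0, 0, 0, 0, 0.05], [0.19, -0.2, 0.01, 0, 0, 0, 0.05], [0.2025, -0.2135, 0.03, 0, 0, 0, 0.05], [0.2025, -0.2135, 0.06, 0, 0, 0, 0.05], [0.2025, -0.2135, 0.09, 0, 0, 0, 0.05], [0.2025, -0.2135, 0.11, 0, 0, 0, 0.05], [0.2025, -0.2135, 0.12, 0, 0, 0, 0.05]]])

```text
time: 6.32
ee_pos: [0.4578, -0.2544, 0.0296]
ee_rot: [-0.002, -0.0, 1.0, 0.002]
wrist_force: [1.2, -0.2, -0.9]
opening: 0.632
grasp_force: 15.0
```

Emit:
jog_arm(commands=[[[0, 0, 0.004, 0, 0, 0, 0.05], [0, 0, 0.008, 0, 0, 0, 0.05], [0, 0, 0.01, 0, 0, 0, 0.05], [0, 0, 0.0115, 0, 0, 0, 0.05], [0, 0, 0.012, 0, 0, 0, 0.05], [0, 0, 0.0125, 0, 0, 0, 0.05], [0, 0, 0.0125, 0, 0, 0, 0.05]]])

```text
time: 7.2
ee_pos: [0.4592, -0.2561, 0.0209]
ee_rot: [0.0, -0.0, 1.0, -0.0]
wrist_force: [-3.0, 1.4, 5.6]
opening: 0.634
grasp_force: 15.0
```

Emit:
jog_arm(commands=[[[0, 0, 0, 0, 0, 0, 0.062], [0, 0, 0, 0, 0, 0, 0.066], [0, 0, 0, 0, 0, 0, 0.075], [0, 0, 0, 0, 0, 0, 0.085], [0, 0, 0, 0, 0, 0, 0.095], [0, 0, 0, 0, 0, 0, 0.095], [0, 0, -0.02, 0, 0, 0, 0.095], [0, 0, -0.05, 0, 0, 0, 0.095], [0, 0, -0.1, 0, 0, 0, 0.095], [0, 0, -0.13, 0, 0, 0, 0.095]]])

```text
time: 8.45
ee_pos: [0.4599, -0.2565, 0.153]
ee_rot: [0.001, -0.0, 1.0, -0.001]
wrist_force: [0.6, -0.2, -0.4]
opening: 0.997
grasp_force: 0.0
```

Emit:
jog_arm(commands=[[[-0.0315, 0.519, 0, 0, 0, 0.073, 0.095], [-0.0315, 0.519, 0, 0, 0, 0.073, 0.095], [-0.0315, 0.519, 0, 0, 0, 0.073, 0.095], [-0.0315, 0.519, 0, 0, 0, 0.073, 0.095], [-0.0315, 0.519, 0, 0, 0, 0.073, 0.095], [-0.0315, 0.519, 0, 0, 0, 0.073, 0.095], [-0.0315, 0.519, 0, 0, 0, 0.073, 0.095], [-0.0315, 0.519, 0, 0, 0, 0.073, 0.095], [-0.0315, 0.519, 0, 0, 0, 0.073, 0.095], [-0.0315, 0.519, 0, 0, 0, 0.073, 0.095]]])

```text
time: 9.7
ee_pos: [0.4902, 0.2636, 0.1499]
ee_rot: [-0.0, 0.035, 0.999, -0.0]
wrist_force: [-0.2, -0.6, -0.3]
opening: 1.001
grasp_force: 0.0
```

```bash
python3 - <<'E'
from workcell import *
import cv2,numpy as np
a=get_image("top")["img"];b=get_image("side")["img"]
cv2.imwrite("pics/rel_t.png",a);cv2.imwrite("pics/rel_s.png",b)
cv2.imwrite("pics/rel.png",np.hstack([cv2.resize(a[130:330,250:450],None,fx=2,fy=2),cv2.resize(b[150:350,180:380],None,fx=2,fy=2)]))
s=sense();print(s["ee_pos"],s["ee_rot"],s["opening"],s["wrist_force"])
E
```

```text
[0.49038709 0.26191904 0.14986607] [-2.35181200e-04  3.67149084e-02  9.99325650e-01 -4.53283422e-04] 0.996343005749525 [ 0.89895287 -0.35487995  0.0342302 ]
```

View pics/rel.png

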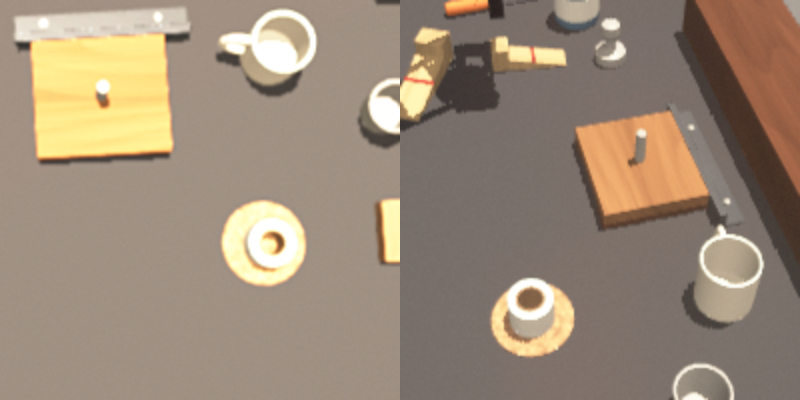

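The roll stands upright and well inside the mat: top crop (272,243) against the mat centre at (263,243), the offset being perspective. The stand is undisturbed. Next I descend on the wedge block.

Emit:
jog_arm(commands=[[[0, 0, 0.04, 0, 0, 0, 0.095], [0, 0, 0.08, 0, 0, 0, 0.095], [0, 0, 0.11, 0, 0, 0, 0.095], [0, 0, 0.125, 0, 0, 0, 0.095], [0, 0, 0.133, 0, 0, 0, 0.095], [0, 0, 0.136, 0, 0, 0, 0.095], [0, 0, 0.136, 0, 0, 0, 0.095]]])

```text
time: 10.68
ee_pos: [0.4912, 0.2632, 0.0151]
ee_rot: [0.001, 0.036, 0.999, 0.0]
wrist_force: [0.2, 0.9, 0.7]
opening: 0.996
grasp_force: 0.0
```

Emit:
jog_arm(commands=[[[0, 0, 0, 0, 0, 0, 0.06], [0, 0, 0, 0, 0, 0, 0.048], [0, 0, 0, 0, 0, 0, 0.044], [0, 0, 0, 0, 0, 0, 0.04], [0, 0, 0, 0, 0, 0, 0.03], [0, 0, 0, 0, 0, 0, 0.03], [0, 0, 0, 0, 0, 0, 0.03], [0, 0, 0, 0, 0, 0, 0.03], [0, 0, 0, 0, 0, 0, 0.03], [0, 0, 0, 0, 0, 0, 0.03]]], grip_force=40)

```text
time: 11.92
ee_pos: [0.4904, 0.2631, 0.0141]
ee_rot: [-0.0, 0.036, 0.999, 0.0]
wrist_force: [-0.3, 0.6, -0.3]
opening: 0.418
grasp_force: 40.0
```

Emit:
jog_arm(commands=[[[0.01, -0.02, 0, 0, 0, -0.01, 0.03], [0.02, -0.055, 0, 0, 0, -0.02, 0.03], [0.03, -0.095, 0, 0, 0, -0.03, 0.03], [0.031, -0.135, 0, 0, 0, -0.04, 0.03], [0.031, -0.175, 0, 0, 0, -0.05, 0.03], [0.031, -0.215, 0, 0, 0, -0.065, 0.03], [0.031, -0.255, 0, 0, 0, -0.08, 0.03], [0.031, -0.285, 0, 0, 0, -0.095, 0.03], [0.031, -0.305, 0, 0, 0, -0.095, 0.03], [0.031, -0.3136, 0, 0, 0, -0.095, 0.03]]])

```text
time: 13.18
ee_pos: [0.4365, -0.0484, 0.0141]
ee_rot: [-0.0, -0.01, 1.0, 0.0]
wrist_force: [0.0, 0.1, -0.8]
opening: 0.421
grasp_force: 40.0
```

```bash
python3 - <<'E'
from workcell import *
import cv2,numpy as np
a=get_image("top")["img"];b=get_image("side")["img"]
cv2.imwrite("pics/pre_s.png",b);cv2.imwrite("pics/pre_t.png",a)
cv2.imwrite("pics/pre.png",np.vstack([cv2.resize(b[170:270,190:350],None,fx=5,fy=3*5/3,interpolation=2)[:500]]))
s=sense();print(s["ee_pos"],s["ee_rot"],s["opening"],s["wrist_force"],s["grasp_force"])
E
```

```text
[ 0.43659999 -0.04790938  0.01408739] [-8.92703463e-05 -1.05125410e-02  9.99944738e-01 -1.30407668e-05] 0.4199547349838964 [-0.52798085 -1.0606547  -0.49932966] 39.96237337589264
```

View pics/pre.png

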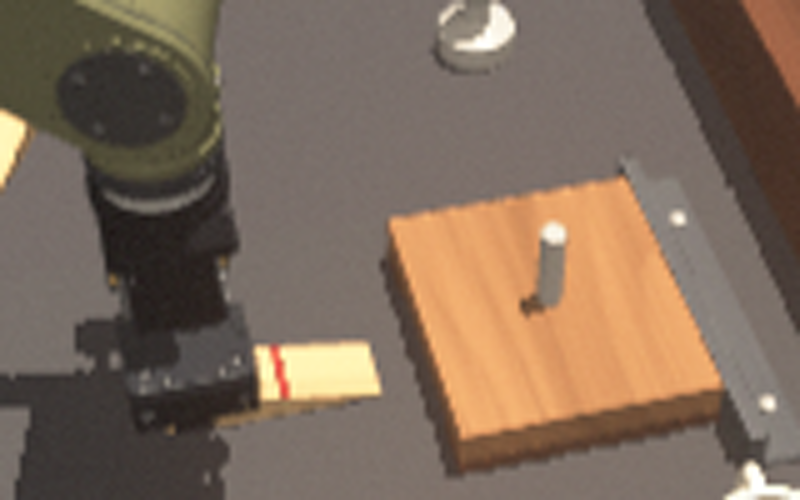

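```bash
python3 - <<'E'
from fit import *
q=lambda X,Y:(190+X/5-.4,170+Y/5-.4)
wo=np.array([[115,20,4],[115,-20,4],[57.5,20,15.5],[57.5,-20,15.5]])/1e3
px=[q(373,343),q(381,393),q(272,346),q(285,398)]
print(fit(wo,[(i,"side",p) for i,p in enumerate(px)],[.437,-.047,0]))
so=np.array([[-80,90,35],[-80,-90,35],[80,90,35],[80,-90,35],[0,0,93]])/1e3
px=[q(390,220),q(458,440),q(620,180),q(720,388),q(552,230)]
print(fit(so,[(i,"side",p) for i,p in enumerate(px)],[.661,-.042,0]))
E
```

```text
(array([ 0.43613507, -0.0453406 , -0.01381969]), array([[-0.86885206,  0.21160252],
       [-0.01083701,  0.07975182],
       [ 0.6619217 ,  0.0617589 ],
       [ 0.10409732, -0.31881041]]))
(array([ 0.6591987 , -0.04229535,  0.02425748]), array([[-1.08434373,  0.05275405],
       [-0.25913999, -0.13625557],
       [ 1.11330558, -0.47388266],
       [ 0.49010446, -0.23250272],
       [-0.181254  ,  0.73763014]]))
```

Emit:
jog_arm(commands=[[[-0.015, 0, 0, 0, 0, 0, 0.03], [-0.03, 0, 0, 0, 0, 0, 0.03], [-0.042, 0, 0, 0, 0, 0, 0.03], [-0.05, 0, 0, 0, 0, 0, 0.03], [-0.056, 0, 0, 0, 0, 0, 0.03], [-0.062, 0, 0, 0, 0, 0, 0.03], [-0.067, 0, 0, 0, 0, 0, 0.03], [-0.071, 0, 0, 0, 0, 0, 0.03], [-0.075, 0, 0, 0, 0, 0, 0.03], [-0.075, 0, 0, 0, 0, 0, 0.03]]])

```text
time: 14.52
ee_pos: [0.509, -0.0457, 0.014]
ee_rot: [-0.004, -0.011, 1.0, 0.0]
wrist_force: [-10.6, -0.6, 9.5]
opening: 0.418
grasp_force: 40.0
```

Emit:
jog_arm(commands=[[[-0.002, 0, 0, 0, 0, 0, 0.03], [-0.004, 0, 0, 0, 0, 0, 0.03], [-0.006, 0, 0, 0, 0, 0, 0.03], [-0.008, 0, 0, 0, 0, 0, 0.03], [-0.01, 0, 0, 0, 0, 0, 0.03], [-0.01, 0, 0, 0, 0, 0, 0.03], [-0.01, 0, 0, 0, 0, 0, 0.03]]])

```text
time: 15.4
ee_pos: [0.5186, -0.0455, 0.014]
ee_rot: [-0.004, -0.011, 1.0, 0.0]
wrist_force: [-13.2, 0.4, 10.8]
opening: 0.42
grasp_force: 40.0
```

```bash
python3 - <<'E'
from workcell import *
import cv2,numpy as np
b=np.mean([get_image("side")["img"].astype(float) for _ in range(4)],0);a=np.mean([get_image("top")["img"].astype(float) for _ in range(4)],0)
cv2.imwrite("pics/p1_s.png",b);cv2.imwrite("pics/p1_t.png",a)
k=lambda i:cv2.resize(i,None,fx=5,fy=5,interpolation=2)
cv2.imwrite("pics/p1.png",k(b[190:290,215:355]))
s=sense();print(s["time"],s["ee_pos"],s["ee_rot"],s["opening"],s["wrist_force"],s["grasp_force"])
E
```

```text
15.8 [ 0.51855857 -0.04551528  0.01392915] [-4.11812551e-03 -1.12737577e-02  9.99927942e-01  2.31326426e-04] 0.42122537513609226 [-12.82801718   0.24311558  11.14961147] 40.00174105167389[ WARN:0@2.222] global loadsave.cpp:1063 imwrite_ Unsupported depth image for selected encoder is fallbacked to CV_8U.
```

View pics/p1.png

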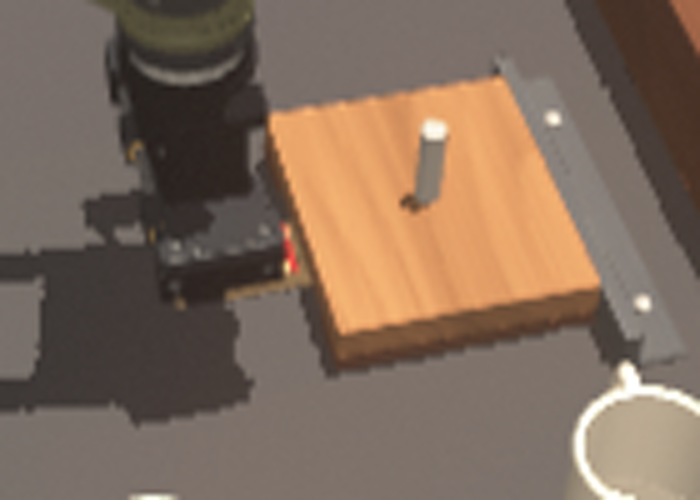

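```bash
cat > track.py <<'E'
from h import *
from scipy.optimize import least_squares
def track(new,verbose=True):
    "stand motion since pre_s/rel_t: slide dx along stand x and front raise h (pivot: back bottom edge)"
    yaw=.022;c=np.array([.6614,-.0425,0]);Rz=np.array([[np.cos(yaw),-np.sin(yaw),0],[np.sin(yaw),np.cos(yaw),0],[0,0,1]])
    pts=np.array([[0,0,90],[70,85,35],[78,-88,35],[-76,-88,35],[-30,-88,30],[-78,82,35],[78,0,35],[50,-88,25]])/1e3
    def w(p,dx,h):
        th=h/.16;d=p-[.08,0,0];Ry=np.array([[np.cos(th),0,th*1.],[0,1,0],[-th,0,np.cos(th)]])
        q=Ry@d+[.08+dx,0,0];return c+Rz@q
    obs=[]
    a=cv2.imread("pics/pre_s.png",0);b=cv2.imread(new+"_s.png",0)
    for p in pts:
        u=proj("side",w(p,0,0));r=9
        T=cv2.getRectSubPix(a.astype(np.float32),(2*r+1,)*2,tuple(map(float,u)))
        M=np.array([[1,0,u[0]-r],[0,1,u[1]-r]],np.float32)
        try: cc,M=cv2.findTransformECC(T,b.astype(np.float32),M,0,(3,100,1e-4),None,3)
        except cv2.error: continue
        obs.append((p,M[:,2]+r-u,u,cc))
    f=lambda x:np.concatenate([proj("side",w(p,x[0],x[1]))-u-s for p,s,u,cc in obs if cc>.9])
    r=least_squares(f,[.001,.004],loss="soft_l1",f_scale=.2,x_scale=.001)
    if verbose:
        for p,s,u,cc in obs: print(p,s.round(2),round(cc,3),(proj("side",w(p,*r.x))-u).round(2))
    fe=w(np.array([-.08,0,.01]),*r.x);print("dx,h",r.x.round(4),"front edge mid",fe.round(4));return fe
E
python3 -c "
from track import *
track('pics/p1')"
```

```text
[0.   0.   0.09] [ 0.98 -0.55] 0.984 [ 0.91 -0.5 ]
[0.07  0.085 0.035] [ 0.52 -0.25] 0.997 [ 0.51 -0.13]
[ 0.078 -0.088  0.035] [ 0.21 -0.1 ] 0.994 [ 0.55 -0.11]
[-0.076 -0.088  0.035] [ 0.62 -0.64] 0.995 [ 0.6  -0.74]
[-0.03  -0.088  0.03 ] [ 0.75 -0.56] 0.997 [ 0.57 -0.54]
[-0.078  0.082  0.035] [ 0.56 -0.63] 0.853 [ 0.52 -0.74]
[0.078 0.    0.035] [ 0.73 -0.06] 0.998 [ 0.53 -0.1 ]
[ 0.05  -0.088  0.025] [ 0.15 -0.14] 0.998 [ 0.51 -0.22]
dx,h [0.0011 0.0029] front edge mid [ 0.5827 -0.0442  0.0129]
```

Side view: the wedge is in under the stand's front, the red line is at about (290,250), some 6–7 mm short of the edge, and the stand is up about 3–4 mm. I'll push the rest and take out the slight pitch of the tool.

Emit:
jog_arm(commands=[[[-0.001, 0, 0, 0, -0.002, 0, 0.03], [-0.002, 0, 0, 0, -0.004, 0, 0.03], [-0.003, 0, 0, 0, -0.006, 0, 0.03], [-0.004, 0, 0, 0, -0.008, 0, 0.03], [-0.005, 0, 0, 0, -0.008, 0, 0.03], [-0.006, 0, 0, 0, -0.008, 0, 0.03], [-0.0065, 0, 0, 0, -0.008, 0, 0.03], [-0.0065, 0, 0, 0, -0.008, 0, 0.03]]])

```text
time: 16.8
ee_pos: [0.5234, -0.0454, 0.0139]
ee_rot: [-0.003, -0.012, 1.0, 0.0]
wrist_force: [-16.7, 0.5, 16.3]
opening: 0.419
grasp_force: 40.0
```

```bash
cat > look.py <<'E'
from workcell import *
import cv2,numpy as np,sys
n=sys.argv[1]
g=lambda v:np.mean([get_image(v)["img"].astype(float) for _ in range(4)],0).round().astype(np.uint8)
b=g("side");a=g("top")
cv2.imwrite(f"pics/{n}_s.png",b);cv2.imwrite(f"pics/{n}_t.png",a)
k=lambda i,f:cv2.resize(i,None,fx=f,fy=f,interpolation=2)
cv2.imwrite(f"pics/{n}.png",np.hstack([k(b[215:275,250:300],8),k(a[160:220,255:295],8)]))
s=sense();print(s["time"],s["ee_pos"],s["ee_rot"].round(4),s["opening"],s["wrist_force"],s["torque"],s["grasp_force"])
E
python3 look.py p2; python3 -c "
from track import *
track('pics/p2')"
```

```text
17.2 [ 0.52338268 -0.04538749  0.0139069 ] [-2.600e-03 -1.150e-02  9.999e-01  3.000e-04] 0.41838043751103837 [-16.14287299  -0.34957913  14.62452217] [-0.17928955  3.3248989   0.01841967] 40.00287115573883
[0.   0.   0.09] [ 1.1  -0.67] 0.981 [ 1.01 -0.61]
[0.07  0.085 0.035] [ 0.51 -0.31] 0.997 [ 0.52 -0.14]
[ 0.078 -0.088  0.035] [ 0.21 -0.12] 0.994 [ 0.56 -0.12]
[-0.076 -0.088  0.035] [ 0.62 -0.78] 0.994 [ 0.62 -0.9 ]
[-0.03  -0.088  0.03 ] [ 0.77 -0.68] 0.997 [ 0.59 -0.66]
[-0.078  0.082  0.035] [ 0.4  -0.49] 0.858 [ 0.53 -0.9 ]
[0.078 0.    0.035] [ 0.72 -0.05] 0.998 [ 0.53 -0.11]
[ 0.05  -0.088  0.025] [ 0.22 -0.18] 0.997 [ 0.51 -0.24]
dx,h [0.0009 0.0037] front edge mid [ 0.5826 -0.0442  0.0137]
```

View pics/p2.png

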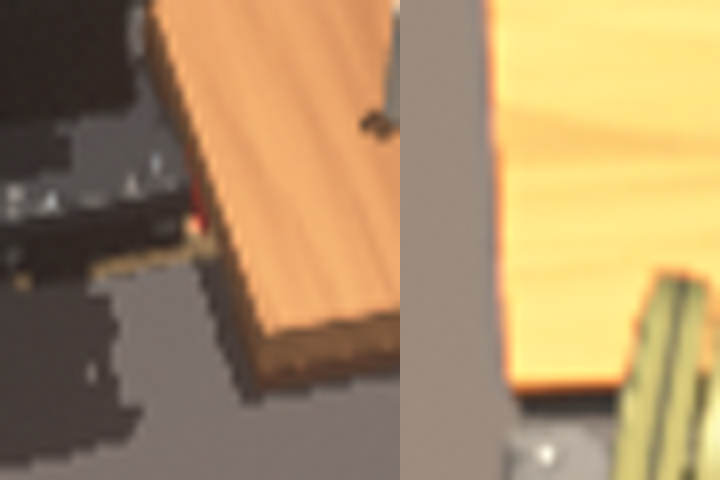

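The red line's right end is visible at about (200,210) in the left crop, right at the stand's dark front face. I'll check numerically for wedge slip in the grip.

```bash
python3 - <<'E'
from h import *
np.set_printoptions(precision=2,suppress=True)
for n,T in(("pre",(.4366,-.0479)),("p1",(.5186,-.0455)),("p2",(.5234,-.0454))):
    im=cv2.imread(f"pics/{n}_s.png").astype(int);w=np.clip((im[...,2]-np.maximum(im[...,1],im[...,0]*1.0))-35,0,None)
    w[:225]=0;w[262:]=0;w[:,:235]=0;w[:,285:]=0
    # exclude wood (orange): require g~b
    w[(im[...,1]-im[...,0])>35]=0
    c,s=np.cos(.0225),np.sin(.0225)
    print(n,"predicted line")
    for y in(-20,-10,0,20):
        X=np.array([T[0]+c*.0575-s*y/1e3,T[1]+s*.0575+c*y/1e3,.0155]);print("  ",y,proj("side",X))
    for r in np.unique(np.nonzero(w)[0]): print("  row",r,"col",(w[r]@np.arange(560)/w[r].sum()).round(2),w[r].max())
E
```

```text
pre predicted line
   -20 [247.12 248.93]
   -10 [246.48 246.4 ]
   0 [245.85 243.9 ]
   20 [244.6  238.99]
  row 226 col 271.0 9.0
  row 227 col 271.0 2.0
  row 229 col 272.0 9.0
  row 230 col 272.0 4.0
  row 232 col 273.0 9.0
  row 233 col 273.0 3.0
  row 235 col 274.0 8.0
  row 236 col 274.0 4.0
  row 238 col 275.0 10.0
  row 239 col 245.48 61.0
  row 240 col 244.5 86.0
  row 241 col 247.66 96.0
  row 242 col 245.98 123.0
  row 243 col 245.0 117.0
  row 244 col 247.05 103.0
  row 245 col 246.11 95.0
  row 246 col 246.0 117.0
  row 247 col 247.35 118.0
  row 248 col 247.28 100.0
  row 249 col 246.55 61.0
  row 250 col 279.0 6.0
  row 251 col 279.0 1.0
  row 253 col 280.0 4.0
  row 254 col 280.0 2.0
  row 255 col 281.0 14.0
  row 256 col 281.0 4.0
  row 257 col 281.0 3.0
  row 258 col 283.0 1.0
  row 259 col 282.0 1.0
  row 260 col 282.67 2.0
  row 261 col 282.0 1.0
p1 predicted line
   -20 [273.92 243.71]
   -10 [273.13 241.24]
   0 [272.34 238.8 ]
   20 [270.81 234.01]
  row 225 col 271.0 1.0
  row 226 col 272.0 10.0
  row 227 col 272.0 4.0
  row 228 col 272.0 1.0
  row 229 col 27
[... 729 characters left out ...]
l 272.0 10.0
  row 227 col 272.0 3.0
  row 229 col 273.0 11.0
  row 230 col 273.0 4.0
  row 232 col 274.0 9.0
  row 233 col 273.6 3.0
  row 234 col 273.0 3.0
  row 235 col 275.0 9.0
  row 236 col 274.71 5.0
  row 237 col 274.0 14.0
  row 238 col 274.55 21.0
  row 239 col 274.24 29.0
  row 240 col 274.39 20.0
  row 241 col 274.94 21.0
  row 242 col 274.4 56.0
  row 243 col 275.0 28.0
  row 244 col 276.31 9.0
  row 245 col 278.0 3.0
  row 247 col 279.0 6.0
  row 248 col 279.0 3.0
  row 250 col 280.0 4.0
  row 251 col 280.0 1.0
  row 252 col 281.0 13.0
  row 253 col 281.0 4.0
  row 254 col 281.0 2.0
  row 255 col 282.0 14.0
  row 257 col 284.0 1.0
  row 259 col 283.0 2.0
  row 260 col 283.0 1.0
```

No slip: the red line is where the TCP predicts it. The tracker patches include static counter, so they read low; I'll retrack on deck-interior grain only.

```bash
sed -i 's|pts=np.array(.*|pts=np.array([[x,y,35] for x in(-50,-25,25,50) for y in(-60,-30,30,60)])/1e3|' track.py; python3 -c "
from track import *
for n in('p1','p2'): track('pics/'+n,n=='p2')
print(proj('side',[.583,-.0645,.0155]),proj('side',[.5845,-.0645,.0155]))"
```

```text
dx,h [0.0014 0.0043] front edge mid [ 0.5831 -0.0442  0.0143]
[-0.05  -0.06   0.035] [ 0.93 -1.1 ] 0.984 [ 0.94 -0.93]
[-0.05  -0.03   0.035] [ 0.93 -0.98] 0.986 [ 0.92 -0.92]
[-0.05   0.03   0.035] [ 0.99 -0.4 ] 0.985 [ 0.88 -0.92]
[-0.05   0.06   0.035] [ 0.96 -0.88] 0.987 [ 0.86 -0.91]
[-0.025 -0.06   0.035] [ 0.64 -1.06] 0.986 [ 0.94 -0.78]
[-0.025 -0.03   0.035] [ 1.12 -0.44] 0.992 [ 0.92 -0.78]
[-0.025  0.03   0.035] [ 1.  -0.7] 0.986 [ 0.88 -0.77]
[-0.025  0.06   0.035] [ 0.58 -0.76] 0.994 [ 0.86 -0.76]
[ 0.025 -0.06   0.035] [ 0.77 -0.6 ] 0.985 [ 0.92 -0.49]
[ 0.025 -0.03   0.035] [ 0.79 -0.15] 0.985 [ 0.9  -0.48]
[0.025 0.03  0.035] [ 1.06 -0.85] 0.993 [ 0.87 -0.47]
[0.025 0.06  0.035] [ 1.15 -0.73] 0.987 [ 0.85 -0.47]
[ 0.05  -0.06   0.035] [ 0.49 -0.47] 0.986 [ 0.9  -0.34]
[ 0.05  -0.03   0.035] [ 0.61 -0.2 ] 0.992 [ 0.88 -0.33]
[0.05  0.03  0.035] [1.2  1.04] 0.979 [ 0.85 -0.32]
[0.05  0.06  0.035] [ 0.82 -0.63] 0.987 [ 0.83 -0.32]
dx,h [0.0018 0.0042] front edge mid [ 0.5835 -0.0442  0.0142]
[276.04116013 243.42694814] [276.52782452 243.34365591]
```

Emit:
jog_arm(commands=[[[-0.001, 0, 0, 0, 0, 0, 0.03], [-0.002, 0, 0, 0, 0, 0, 0.03], [-0.0025, 0, 0, 0, 0, 0, 0.03], [-0.0025, 0, 0, 0, 0, 0, 0.03], [-0.0025, 0, 0, 0, 0, 0, 0.03]]])

```text
time: 17.82
ee_pos: [0.5259, -0.0453, 0.0139]
ee_rot: [-0.003, -0.012, 1.0, 0.0]
wrist_force: [-16.7, -0.1, 15.5]
opening: 0.422
grasp_force: 40.0
```

```bash
python3 look.py p3; python3 -c "
from track import *
track('pics/p3',False)"; python3 -c "
import cv2,numpy as np
b=cv2.imread('pics/p3_s.png');o=cv2.imread('pics/p3.png')
cv2.imwrite('pics/p3v.png',np.hstack([o[:,:400],cv2.resize(b[140:360,180:380],None,fx=2,fy=2)[:440].copy() if 0 else cv2.resize(b[120:360,180:380],(400,480))]))"
```

```text
18.225 [ 0.52594653 -0.04535498  0.01393654] [-2.500e-03 -1.150e-02  9.999e-01  3.000e-04] 0.4144097979311048 [-16.02279527  -0.25702278  15.55568023] [-0.17241195  3.25197357 -0.02170584] 40.002758502960205
dx,h [0.0019 0.0047] front edge mid [ 0.5837 -0.0442  0.0147]
```

View pics/p3v.png

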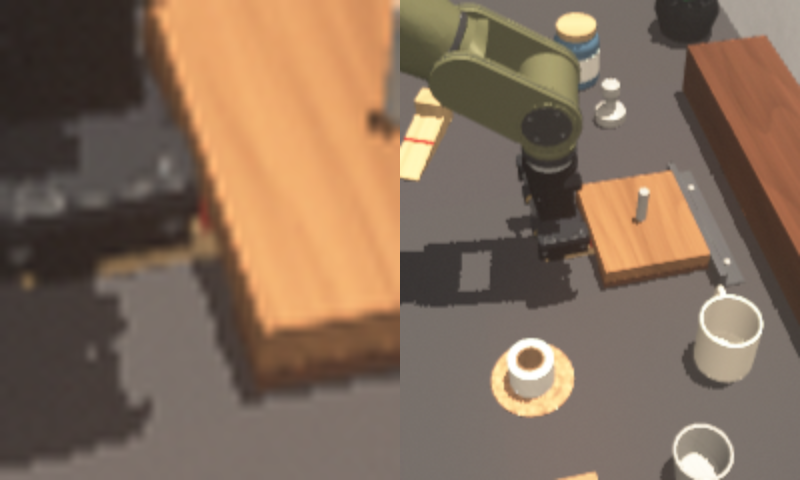

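The red line is just at the front edge, at (205,213) in the left crop. The stand is against its stop with the front up about 5 mm, and the roll stands on the mat.

```bash
python3 -c "
from workcell import *
print(hand_in())"
```

```text
the job is handed in; nothing more can be done
None
```

The job is handed in at about 18 s: the roll stands flat on the cork mat, and the wedge, still gripped, is under the stand's front with its red line at the edge (within about 0.5 mm) and the front up about 5 mm (estimated from the images); no verdict was returned.

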